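Drive the worn dowel out of the knock-out block with the slender drift

ROBOT

A 6-joint arm with a two-finger parallel gripper is mounted at the origin on a cart in front of the work surface, level with it; the furniture and walls round the work are solid. World frame = base frame: x ahead of the robot, y to its left, z up, the work surface at z = 0. Lengths are in m, angles in rad, forces in N, time in s.
With the tool pointing down it reaches from about 0.3 to 0.775 m from the base axis. Payload 14.6 kg.
Tool frame: the origin (TCP) lies midway between the tips of the shut fingers; the grasp point (between the pads) lies 19 mm behind it (grasp_offset is the distance from the TCP to the grasp point, in m); z points along the fingers, y is the line along which they close (so a half turn about z gives the same grasp; the last joint's range is limited). The gripper opens to 94 mm and grips with 3 to 60 N. Pads are 16 mm wide; open, the fingers measure 119 mm over their backs; the gripper's body (75 mm by 177 mm) begins 78 mm behind the grasp point.
Start: joints at [-1.331, 0.3, 1.521, -0, 1.321, -0.067], TCP at [0.166, -0.524, 0.205] pointing down, gripper open.
Joint ranges: [-3.03, 3.03], [-0.79, 2.21], [0.23, 2.52], [-1.04, 4.18], [0, 3.07], [-2.55, 2.55]. Speed limits (rad/s): [2.22, 2.22, 2.57, 3.14, 3.14, 3.14].

INTERFACE

Orientations are given as [roll, pitch, yaw] about the fixed x, y, z axes, in that order (R = Rz(yaw) Ry(pitch) Rx(roll)).
In Python, from station import * gives the robot as it stands. The module is installed in compiled form; this text tells all that it offers.
- The arm moves only by the tool send_rows, never from a script. Its argument "rows" is a list of rows, each an object of numbers: "dx", "dy", "dz": the shift along the tool's x, y, z in mm; "roll": the turn about the tool's z in degrees; "jaw": the closure, from -1 (fully open) to 1 (shut). In form: [{"dx": .., "dy": .., "dz": .., "roll": .., "jaw": ..}, ...]. A call has 1 to 12 rows; each row shifts and turns the commanded pose from where the row before left it, along the tool's axes as they then stand; what a row does not reach is not made up. A row lasts 1/12 s, in which the tool goes at most 41.7 mm and 7.16 degrees, less where a joint would pass 70% of its speed; a pose out of reach is approached as far as the arm can. A call is refused whole if a number of a shift passes 41.7 or a number of a turn 7.16, either way. A call with a gripper value outside its range is refused whole. The fingers move at their own pace and stop on an object; "force" is the grip in N (left out, the last holds). Time passes only in rows, so rows that do not move let the fingers close. It gives the time, the measured TCP pose, the force, the opening and the grip force at its end, in the units of the state.
- get_obs(): the state, without advancing time (a new reading comes with each control period).
- camera(name): name is "side" or "top" or "wrist"; returns a dict with "frame" (480x640x3 uint8, red, green, blue), "z_map" (480x640 float32, m along the optical axis (not along the pixel's ray), 0 where there is no reading), "camera_matrix" (3x3 intrinsics, pixels), "D" ([k1, k2, p1, p2, k3] as OpenCV has them; the pictures are not rectified), "rvec" (rotation vector, rad) and "tvec" (3), from world to camera coordinates, as OpenCV has them. Camera axes: x right, y down, z forward; pixel columns grow to the right and rows downward; lengths in m; the calibration is good to about 2 mm. A picture is of the moment at which its call begins.
- hand_in(): hands the job in; it is judged then, once.
The state is a dict: "time_s": time; "qpos": joint angles; "joint_vel": joint speeds; "tau": joint torques, N m; "ee_pos": TCP position; "eef_rot": TCP orientation; "force": force on the tool from outside, world axes, zero at the start; "moment": the same for the moment, N m; "grip_width": finger opening in m; "grip_force": force on a finger pad.
Only numpy, scipy, OpenCV 4.12 (cv2) and the standard library are available. Lean on these libraries where they do the work, as an engineer would, in place of code of your own. Each camera call takes 0.05 s, during which the arm holds its last target. There are 200 camera calls.

TASK

Take the slender drift (the one with the thinner grip) out of its wooden stand and use it to push the worn dowel down through the bore of the bridge block until the dowel drops out underneath into the steel dish. Lean on the dowel steadily, never harder than 25 N, because the sprung jaws inside give way only slowly. Then set the drift's collar gently all the way down on the block, leave the drift standing in the bore as a follower, and leave everything else where it is.

Things in the scene. Friction and masses are not known exactly. Their poses are not given: they have to be found in the camera images.
- block: Bridge-shaped knock-out block, fixed to the bench: bare-metal slab 70 (x) x 140 (y) mm, 56 mm thick, on two dark steel legs at its y ends. Its top is 128 mm above the bench, its underside 72 mm, with a 100 mm wide opening below. Origin: on the bench under the bore's centre, z up. The bore is vertical, 21 mm across, goes right through, slightly chamfered at the top.
- bore_top (a point): Centre of the bore's mouth, in the plane of the block's top face (128 mm above the bench).
- jaws (a point): Point on the bore axis 36 mm below the block's top, between two spring jaws 15 mm apart along the block's y. They part slowly, like a dashpot, however the dowel is pushed: the first 9 to 12 mm of its travel take some 6 to 12 s under a steady 14 to 19 N; driven faster, even at 1 mm/s, it soon resists with over 25 N. Then it yields with under 6 N left and falls free after about 25 mm more at most.
- pin: The worn dowel: plain steel, 20 mm diameter, 36 mm long, 100 g, upright in the bore, lower end a ball nose of 10 mm radius that rests on the jaws, upper end flat. Its flat top starts about 6 mm below the block's top face. Origin: the lowest point of the nose; z points to the flat top.
- drift: The slender drift, plain steel, upright: shaft 14 mm diameter and 66 mm long, then a collar 40 mm diameter and 6 mm thick, then a ribbed round grip 24 mm diameter from 72 to 123 mm above the tip. Origin: centre of the lower tip; z up along the grip. 160 to 260 g. It hangs in one of the two stand holes by its collar, tip 6 mm above the bench.
- drift_collar (a point): Centre of the underside of the slender drift's collar, 66 mm above its tip; this face must come to rest on the block's top face.
- drift_stout: The other drift, told by its thicker grip (34 mm diameter instead of 24); same collar and heights, but a 26 mm shaft that does not fit the bore. It stays in the stand. Origin: centre of the lower tip.
- stand: Wooden stand, fixed, 64 (x) x 160 (y) x 72 mm, with two vertical 31 mm holes 45 mm either side of its centre along its y; either drift may be in either hole. Origin: centre of its underside.
- dish: Round steel dish, 92 mm across, 21 mm high, standing loose on the bench under the block, below the bore. Origin: centre of its underside.
- knob_cap: Bystander: small loose control knob, 23 mm across, in front of the block.
- gauge: Bystander: bare aluminium gauge block 60 x 25 x 16 mm, behind the stand.
- felt_marker: Bystander: felt marker, 130 mm long, lying at the right.
- tape: Bystander: small roll of tape, 70 mm, lying flat at the left.
- cutters: Bystander: side cutters, 155 mm long, lying behind at the left.
- usb: Bystander: black wall adapter, 64 x 30 x 28 mm, behind the block and stand.
There are look-alikes about, which are no part of the job. What is shaped like the drift but orange or yellow is not meant.

How it is judged:
By the outcome, as a careful person would: the job done as asked, in the order asked, and still so for the second after the job is handed in, with the robot touching nothing.
It also fails if it takes over 67 s, if anything falls off the work surface, if the arm or the gripper's body presses on something with over 40 N, if the wrist force passes 120 N, or if a joint passes its speed limit or range.

## Working session

There is one attempt and no reset: what is moved stays moved. The work goes in short steps, Python scripts to look and compute and a tool call to move; the robot and the scene stay as the last step left them, time stands still between calls to the robot, and variables do not carry over. Pictures are saved under pics/ and viewed, at most 10 in all, crops included, and the job is handed in when it is done.

Besides the shell and the picture viewer there is one more tool, called after "Call:" by a JSON object that holds its "op" and its "data". send_rows: Moves the arm, as the interface text tells. Its arguments: {"type":"object","properties":{"rows":{"type":"array"},"force":{"type":"number"}},"required":["rows"]}

```bash
mkdir -p pics
cat > h.py <<'E'
from station import *
import numpy as np, cv2
def cloud(c):
    z=c["z_map"]; v,u=np.mgrid[0:480,0:640]
    p=cv2.undistortPoints(np.stack([u.ravel(),v.ravel()],1).astype(np.float64)[:,None],c["camera_matrix"],np.array(c["D"],float))[:,0].reshape(480,640,2)
    P=np.dstack([p*z[...,None],z]); R,_=cv2.Rodrigues(np.array(c["rvec"],float))
    W=(P-np.array(c["tvec"]).ravel())@R
    W[z<=0]=np.nan
    return W
E
python3 - <<'E'
from h import *
o=get_obs();print({k:np.round(v,3) for k,v in o.items()})
for n in ("top","side"):
    c=camera(n);cv2.imwrite(f"pics/{n}0.png",c["frame"][...,::-1]);np.savez(f"{n}0.npz",W=cloud(c))
E
```

```text
{'time_s': np.float64(0.0), 'qpos': array([-1.331,  0.3  ,  1.522, -0.   ,  1.321, -0.067]), 'joint_vel': array([-0.001, -0.001,  0.   ,  0.001,  0.001,  0.001]), 'tau': array([ 4.0000e-03, -5.3180e+01, -3.5273e+01,  7.1000e-02,  2.4000e-02,
       -0.0000e+00]), 'ee_pos': array([ 0.166, -0.524,  0.205]), 'eef_rot': array([-3.14 , -0.   ,  0.307]), 'force': array([-0.36 , -0.028, -0.227]), 'moment': array([-0.009,  0.025, -0.01 ]), 'grip_force': np.float64(0.0), 'grip_width': np.float64(0.094)}
```

View pics/top0.png

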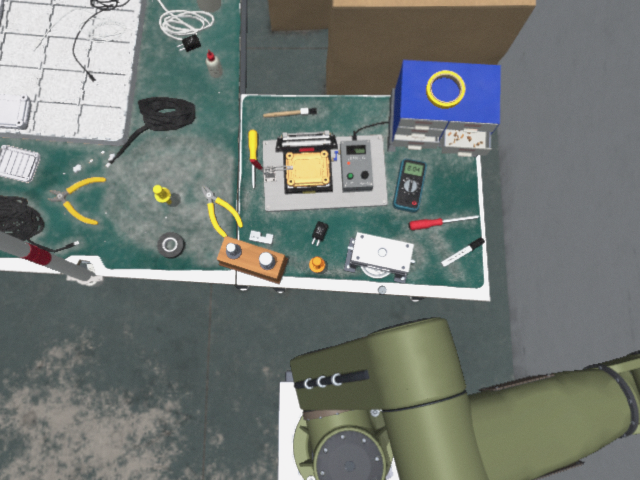

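View pics/side0.png

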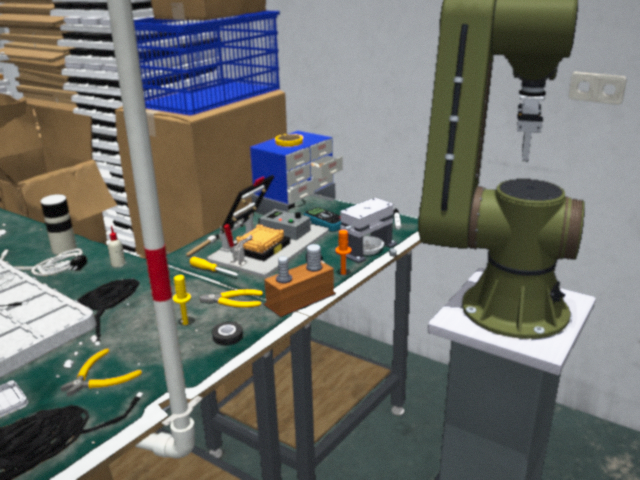

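The top view shows the stand at about (252,259) with drifts at (233,249) and (266,260), and the block at (382,253). The orange look-alike is at (317,264) and the knob at (382,290). Next I'll measure from the depth clouds.

Run:
```python
from h import *
W=np.load("top0.npz")["W"];S=np.load("side0.npz")["W"]
for n,(u,v) in dict(dl=(233,249),dr=(266,260),bore=(382,252),orange=(317,264),stand=(250,262)).items(): print(n,W[v,u].round(4))
def crop(A,x0,x1,y0,y1,z0,z1): 
    m=(A[...,0]>x0)&(A[...,0]<x1)&(A[...,1]>y0)&(A[...,1]<y1)&(A[...,2]>z0)&(A[...,2]<z1); return A[m]
for n,(u,v) in dict(dl=(233,249),dr=(266,260)).items():
    x,y,z=W[v,u]
    for nm,A in (("top",W),("side",S)):
        for lo,hi in ((.085,.12),(.12,.135)):
            p=crop(A,x-.035,x+.035,y-.035,y+.035,lo,hi)
            if len(p): print(n,nm,lo,len(p),p.min(0).round(3),p.max(0).round(3),p.mean(0).round(4))
b=W[252,382]
p=crop(W,b[0]-.12,b[0]+.12,b[1]-.12,b[1]+.12,.115,.14)
print("block",len(p),cv2.minAreaRect((p[:,:2]*1000).astype(np.float32)),np.median(p[:,2]))
s=W[262,250]
p=crop(W,s[0]-.12,s[0]+.12,s[1]-.12,s[1]+.12,.065,.076)
print("stand",len(p),cv2.minAreaRect((p[:,:2]*1000).astype(np.float32)),p.mean(0))
c=cv2.imread("pics/top0.png")[215:305,205:425]
cv2.imwrite("pics/crop1.png",cv2.resize(c,None,fx=3.6,fy=3.6,interpolation=cv2.INTER_CUBIC))
```

```text
dl [0.4657 0.269  0.1309]
dr [0.4388 0.1884 0.1295]
bore [ 0.4603 -0.0941  0.1217]
orange [0.4301 0.0647 0.1233]
stand [0.4444 0.2342 0.067 ]
dl top 0.085 35 [0.459 0.263 0.085] [0.481 0.285 0.12 ] [0.465  0.2708 0.1027]
dl top 0.12 76 [0.459 0.265 0.12 ] [0.481 0.287 0.134] [0.4697 0.2755 0.1281]
dl side 0.085 141 [0.456 0.266 0.085] [0.483 0.291 0.12 ] [0.4655 0.2823 0.1031]
dl side 0.12 60 [0.458 0.266 0.12 ] [0.483 0.288 0.13 ] [0.4691 0.2783 0.1261]
dr top 0.085 38 [0.426 0.174 0.085] [0.448 0.204 0.12 ] [0.4315 0.186  0.1026]
dr top 0.12 149 [0.427 0.174 0.12 ] [0.459 0.206 0.134] [0.4429 0.1901 0.1272]
dr side 0.085 182 [0.425 0.182 0.085] [0.457 0.213 0.12 ] [0.4361 0.2    0.1022]
dr side 0.12 99 [0.424 0.178 0.12 ] [0.457 0.207 0.131] [0.4396 0.1947 0.1265]
block 1660 ((459.9947204589844, -93.74806213378906), (140.53976440429688, 71.7985610961914), 77.76958465576172) 0.12655706571240694
stand 1097 ((457.113037109375, 233.5264892578125), (160.50778198242188, 64.82764434814453), 71.96891784667969) [0.4560308  0.23402227 0.07094177]
```

View pics/crop1.png

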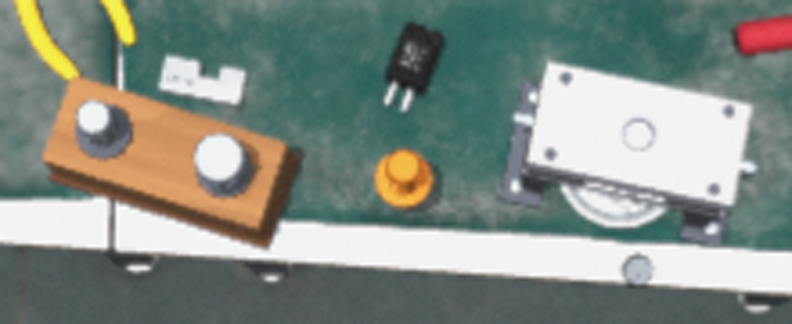

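Call:
{"op": "send_rows", "data": {"rows": [{"roll":-6.8,"dz":-6,"jaw":-1},{"roll":-6.8,"dz":-6,"jaw":-1},{"roll":-6.8,"dz":-6,"jaw":-1},{"roll":-6.8,"dz":-6,"jaw":-1},{"roll":-6.8,"dz":-6,"jaw":-1},{"roll":-6.8,"dz":-6,"jaw":-1},{"roll":-6.8,"dz":-6,"jaw":-1},{"roll":-6.8,"dz":-6,"jaw":-1},{"dx":38,"dy":11},{"dx":38,"dy":11},{"dx":38,"dy":11},{"dx":38,"dy":11}]}}

```text
invalid input at $.rows[0]: expected keys dx, dy, dz, roll, jaw
```

Call:
{"op": "send_rows", "data": {"rows": [{"dx":38,"dy":11},{"dx":38,"dy":11},{"dx":38,"dy":11},{"dx":38,"dy":11},{"dx":38,"dy":11},{"dx":38,"dy":11},{"dx":38,"dy":11},{"dx":38,"dy":11},{"dx":30,"dy":11},{"dx":0}]}}

```text
invalid input at $.rows[0]: expected keys dx, dy, dz, roll, jaw
```

Run:
```python
from h import *
o=get_obs();print(o["time_s"],o["ee_pos"],o["eef_rot"],o["qpos"])
c=camera("wrist");cv2.imwrite("pics/w1.png",c["frame"][...,::-1]);W=cloud(c);np.savez("w1.npz",W=W,**{k:c[k] for k in ("camera_matrix","D","rvec","tvec")})
```

```text
0.1 [ 0.1660419  -0.52409997  0.20494413] [-3.14056903e+00 -7.22813751e-05  3.06760245e-01] [-1.33061080e+00  3.00426177e-01  1.52150270e+00  4.15312965e-06
  1.32068995e+00 -6.65757815e-02]
```

View pics/w1.png

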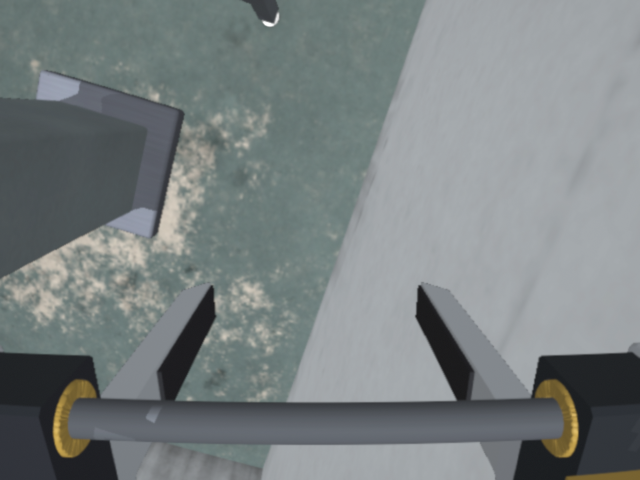

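The call needs every key in each row. The wrist picture shows only floor, with the fingertips at (215,290) and (420,290), and the camera looks along tool +x.

Call:
{"op": "send_rows", "data": {"rows": [{"dx":0,"dy":0,"roll":-6.8,"dz":-6,"jaw":-1},{"dx":0,"dy":0,"roll":-6.8,"dz":-6,"jaw":-1},{"dx":0,"dy":0,"roll":-6.8,"dz":-6,"jaw":-1},{"dx":0,"dy":0,"roll":-6.8,"dz":-6,"jaw":-1},{"dx":0,"dy":0,"roll":-6.8,"dz":-6,"jaw":-1},{"dx":0,"dy":0,"roll":-6.8,"dz":-6,"jaw":-1},{"dx":0,"dy":0,"roll":-6.8,"dz":-6,"jaw":-1},{"dx":0,"dy":0,"roll":-6.8,"dz":-6,"jaw":-1},{"dx":38,"dy":11,"dz":0,"roll":0,"jaw":-1},{"dx":38,"dy":11,"dz":0,"roll":0,"jaw":-1},{"dx":38,"dy":11,"dz":0,"roll":0,"jaw":-1},{"dx":38,"dy":11,"dz":0,"roll":0,"jaw":-1}]}}

```text
time_s: 1.15
ee_pos: [0.2554, -0.3917, 0.2531]
eef_rot: [-3.141, -0.0, 1.256]
force: [1.7, -0.5, 0.4]
grip_width: 0.094
grip_force: 0.0
```

Call:
{"op": "send_rows", "data": {"rows": [{"dx":38,"dy":11,"dz":0,"roll":0,"jaw":-1},{"dx":38,"dy":11,"dz":0,"roll":0,"jaw":-1},{"dx":38,"dy":11,"dz":0,"roll":0,"jaw":-1},{"dx":38,"dy":11,"dz":0,"roll":0,"jaw":-1},{"dx":38,"dy":11,"dz":0,"roll":0,"jaw":-1},{"dx":38,"dy":11,"dz":0,"roll":0,"jaw":-1},{"dx":38,"dy":11,"dz":0,"roll":0,"jaw":-1},{"dx":0,"dy":11,"dz":0,"roll":0,"jaw":-1},{"dx":0,"dy":11,"dz":0,"roll":0,"jaw":-1},{"dx":0,"dy":0,"dz":0,"roll":0,"jaw":-1}]}}

```text
time_s: 1.98
ee_pos: [0.4325, -0.1707, 0.253]
eef_rot: [-3.141, -0.0, 1.258]
force: [-0.3, -0.1, -0.8]
grip_width: 0.094
grip_force: 0.0
```

Run:
```python
from h import *
o=get_obs();print(o["time_s"],o["ee_pos"],o["eef_rot"],o["qpos"])
c=camera("wrist");cv2.imwrite("pics/w2.png",c["frame"][...,::-1]);W=cloud(c);np.savez("w2.npz",W=W,**{k:c[k] for k in ("camera_matrix","D","rvec","tvec")})
```

```text
1.9833 [ 0.43247341 -0.17066444  0.25304994] [-3.14107130e+00 -7.29997971e-05  1.25790063e+00] [-4.54665732e-01  7.25519581e-02  1.67880844e+00 -1.42076907e-06
  1.39075869e+00 -1.41769802e-01]
```

View pics/w2.png

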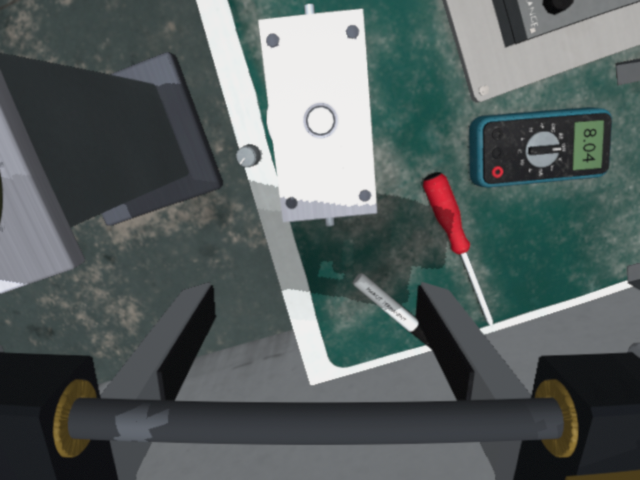

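The wrist view shows the bore, with the dowel in it, at about (320,121). I'll compute its position and move on to view the drift.

```bash
cat >> h.py <<'E'
def ray(c,u,v,z):
    p=cv2.undistortPoints(np.array([[[u,v]]],float),c["camera_matrix"],np.array(c["D"],float))[0,0]
    R,_=cv2.Rodrigues(np.array(c["rvec"],float)); C=-R.T@np.array(c["tvec"]).ravel(); d=R.T@np.array([*p,1]); 
    return C+d*(z-C[2])/d[2]
E
python3 - <<'E'
from h import *
c=np.load("w2.npz");W=c["W"]
g=cv2.imread("pics/w2.png",0)
print(cv2.HoughCircles(g[80:165,280:365],cv2.HOUGH_GRADIENT,1,50,param1=100,param2=15,minRadius=10,maxRadius=22))
print("bore",ray(c,320.5,121,.128), "cloud",W[121,350],W[121,320])
p=W[20:205,265:372].reshape(-1,3);p=p[(p[:,2]>.12)&(p[:,2]<.134)]
print(cv2.minAreaRect((p[:,:2]*1000).astype(np.float32)),np.median(p[:,2]))
R,_=cv2.Rodrigues(c["rvec"]);print("cam",-R.T@c["tvec"].ravel())
E
```

```text
[[[40.5 39.5 15.6]]]
bore [ 0.46052353 -0.09439901  0.128     ] cloud [ 0.480232   -0.10071581  0.12723136] [ 0.46024204 -0.09432021  0.12250172]
((460.8643798828125, -90.69071197509766), (132.202880859375, 70.4315414428711), 77.41976165771484) 0.12726746143906525
cam [ 0.45736365 -0.09272192  0.43159545]
```

Call:
{"op": "send_rows", "data": {"rows": [{"dx":40,"dy":-8,"dz":0,"roll":0,"jaw":-1},{"dx":40,"dy":-8,"dz":0,"roll":0,"jaw":-1},{"dx":40,"dy":-8,"dz":0,"roll":0,"jaw":-1},{"dx":40,"dy":-8,"dz":0,"roll":0,"jaw":-1},{"dx":40,"dy":-8,"dz":0,"roll":0,"jaw":-1},{"dx":40,"dy":-8,"dz":0,"roll":0,"jaw":-1},{"dx":40,"dy":-8,"dz":0,"roll":0,"jaw":-1},{"dx":40,"dy":-8,"dz":0,"roll":0,"jaw":-1},{"dx":40,"dy":-8,"dz":0,"roll":0,"jaw":-1},{"dx":0,"dy":-8,"dz":0,"roll":0,"jaw":-1},{"dx":0,"dy":0,"dz":0,"roll":0,"jaw":-1}]}}

```text
time_s: 2.95
ee_pos: [0.4655, 0.197, 0.253]
eef_rot: [-3.141, 0.001, 1.259]
force: [1.2, 0.4, 0.0]
grip_width: 0.0941
grip_force: 0.0
```

Run:
```python
from h import *
o=get_obs();print(o["time_s"],o["ee_pos"],o["eef_rot"],o["qpos"])
c=camera("wrist");cv2.imwrite("pics/w3.png",c["frame"][...,::-1]);W=cloud(c);np.savez("w3.npz",W=W,**{k:c[k] for k in ("camera_matrix","D","rvec","tvec")})
for q,x,y in (("dl",.470,.276),("dr",.443,.1907)):
    m=(abs(W[...,0]-x)<.03)&(abs(W[...,1]-y)<.03)&(W[...,2]>.122)&(W[...,2]<.135)
    p=W[m]
    if len(p): print(q,len(p),p.mean(0),cv2.minEnclosingCircle((p[:,:2]*1000).astype(np.float32)))
```

```text
2.95 [0.46553048 0.19696351 0.25303397] [-3.14056753e+00  6.74027241e-04  1.25857906e+00] [3.27748012e-01 1.66527780e-01 1.57390794e+00 7.25473135e-05
 1.40238170e+00 6.39953420e-01]
dl 909 [0.47159066 0.2763542  0.12784194] ((471.4520263671875, 276.3407897949219), 11.980941772460938)
dr 1479 [0.44463928 0.19195322 0.12781351] ((443.937744140625, 190.7235565185547), 17.094593048095703)
```

View pics/w3.png

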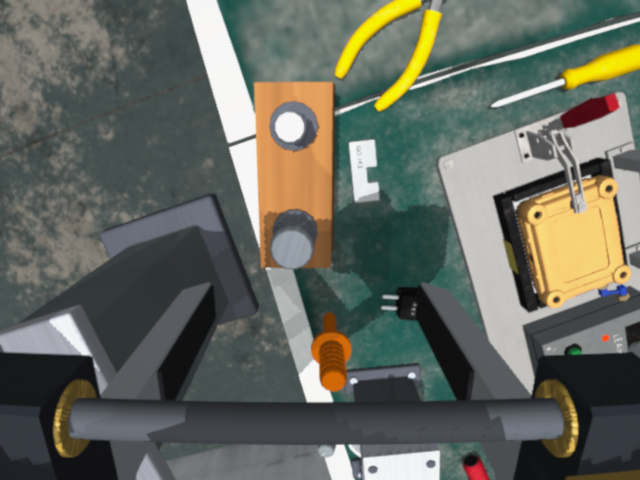

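The slender drift is the far one, at image (291,127): grip radius 12 mm, world (0.4715, 0.2764). The other drift's grip radius is 17 mm. I'll move over it and descend.

Call:
{"op": "send_rows", "data": {"rows": [{"dx":38.7,"dy":-9.3,"dz":0,"roll":0,"jaw":-1},{"dx":38.7,"dy":-9.4,"dz":0,"roll":0,"jaw":-1},{"dx":0,"dy":0,"dz":33,"roll":0,"jaw":-1},{"dx":0,"dy":0,"dz":30,"roll":0,"jaw":-1},{"dx":0,"dy":0,"dz":30,"roll":0,"jaw":-1},{"dx":0,"dy":0,"dz":0,"roll":0,"jaw":-1}]}}

```text
time_s: 3.5
ee_pos: [0.4712, 0.2727, 0.1554]
eef_rot: [-3.136, 0.006, 1.254]
force: [1.0, 0.1, -1.3]
grip_width: 0.094
grip_force: 0.0
```

Call:
{"op": "send_rows", "data": {"rows": [{"dx":0,"dy":0,"dz":30,"roll":0,"jaw":-1},{"dx":0,"dy":0,"dz":10,"roll":0,"jaw":-1},{"dx":0,"dy":0,"dz":0,"roll":0,"jaw":-1},{"dx":0,"dy":0,"dz":0,"roll":0,"jaw":-1}]}}

```text
time_s: 3.83
ee_pos: [0.4735, 0.2749, 0.1218]
eef_rot: [3.141, -0.0, 1.255]
force: [0.1, 0.4, 0.2]
grip_width: 0.0943
grip_force: 0.0
```

Call:
{"op": "send_rows", "data": {"rows": [{"dx":0.8,"dy":-2.3,"dz":0,"roll":0,"jaw":-1},{"dx":0,"dy":0,"dz":16,"roll":0,"jaw":-1},{"dx":0,"dy":0,"dz":15,"roll":0,"jaw":-1},{"dx":0,"dy":0,"dz":0,"roll":0,"jaw":-1},{"dx":0,"dy":0,"dz":0,"roll":0,"jaw":-1}]}}

```text
time_s: 4.25
ee_pos: [0.4711, 0.277, 0.0905]
eef_rot: [3.141, -0.0, 1.256]
force: [-0.0, 0.8, 0.0]
grip_width: 0.0939
grip_force: 0.0
```

Call:
{"op": "send_rows", "data": {"rows": [{"dx":0,"dy":0,"dz":0,"roll":0,"jaw":1},{"dx":0,"dy":0,"dz":0,"roll":0,"jaw":1},{"dx":0,"dy":0,"dz":0,"roll":0,"jaw":1},{"dx":0,"dy":0,"dz":0,"roll":0,"jaw":1},{"dx":0,"dy":0,"dz":0,"roll":0,"jaw":1},{"dx":0,"dy":0,"dz":0,"roll":0,"jaw":1},{"dx":0,"dy":0,"dz":0,"roll":0,"jaw":1},{"dx":0,"dy":0,"dz":0,"roll":0,"jaw":1},{"dx":0,"dy":0,"dz":0,"roll":0,"jaw":1},{"dx":0,"dy":0,"dz":0,"roll":0,"jaw":1},{"dx":0,"dy":0,"dz":0,"roll":0,"jaw":1},{"dx":0,"dy":0,"dz":0,"roll":0,"jaw":1}], "force": 55}}

```text
time_s: 5.25
ee_pos: [0.471, 0.2769, 0.0895]
eef_rot: [3.141, -0.0, 1.256]
force: [0.6, 0.1, 0.2]
grip_width: 0.0234
grip_force: 55.0
```

Call:
{"op": "send_rows", "data": {"rows": [{"dx":0,"dy":0,"dz":-8,"roll":0,"jaw":1},{"dx":0,"dy":0,"dz":-20,"roll":0,"jaw":1},{"dx":0,"dy":0,"dz":-25,"roll":0,"jaw":1},{"dx":0,"dy":0,"dz":-25,"roll":0,"jaw":1},{"dx":0,"dy":0,"dz":-25,"roll":0,"jaw":1},{"dx":0,"dy":0,"dz":-25,"roll":0,"jaw":1},{"dx":0,"dy":0,"dz":-15,"roll":0,"jaw":1},{"dx":0,"dy":0,"dz":-8,"roll":0,"jaw":1},{"dx":0,"dy":0,"dz":0,"roll":0,"jaw":1},{"dx":0,"dy":0,"dz":0,"roll":0,"jaw":1}]}}

```text
time_s: 6.08
ee_pos: [0.4707, 0.2768, 0.2399]
eef_rot: [-3.141, 0.0, 1.256]
force: [0.1, -0.2, -2.4]
grip_width: 0.0234
grip_force: 55.0
```

Call:
{"op": "send_rows", "data": {"rows": [{"dx":-15,"dy":4.4,"dz":0,"roll":0,"jaw":1},{"dx":-30,"dy":8.8,"dz":0,"roll":0,"jaw":1},{"dx":-35,"dy":10.3,"dz":0,"roll":0,"jaw":1},{"dx":-35,"dy":10.3,"dz":0,"roll":0,"jaw":1},{"dx":-35,"dy":10.3,"dz":0,"roll":0,"jaw":1},{"dx":-35,"dy":10.3,"dz":0,"roll":0,"jaw":1},{"dx":-35,"dy":10.3,"dz":0,"roll":0,"jaw":1},{"dx":-35,"dy":10.3,"dz":0,"roll":0,"jaw":1},{"dx":-35,"dy":10.3,"dz":0,"roll":0,"jaw":1},{"dx":-30,"dy":8.8,"dz":0,"roll":0,"jaw":1},{"dx":-25,"dy":7.4,"dz":0,"roll":0,"jaw":1},{"dx":-11.4,"dy":3.6,"dz":0,"roll":0,"jaw":1}]}}

```text
time_s: 7.08
ee_pos: [0.4598, -0.097, 0.2391]
eef_rot: [-3.139, 0.0, 1.254]
force: [0.3, 1.3, -1.9]
grip_width: 0.0232
grip_force: 55.0
```

Call:
{"op": "send_rows", "data": {"rows": [{"dx":0,"dy":0,"dz":0,"roll":0,"jaw":1},{"dx":0,"dy":0,"dz":0,"roll":0,"jaw":1},{"dx":0,"dy":0,"dz":0,"roll":0,"jaw":1},{"dx":0,"dy":0,"dz":0,"roll":0,"jaw":1}]}}

```text
time_s: 7.42
ee_pos: [0.4607, -0.0934, 0.2402]
eef_rot: [-3.141, -0.0, 1.258]
force: [0.2, 0.4, -1.6]
grip_width: 0.0236
grip_force: 55.0
```

Run:
```python
from h import *
o=get_obs();e=o["ee_pos"];print(o["time_s"],e,o["eef_rot"],o["force"],o["grip_width"])
for n in ("side","wrist"):
    c=camera(n);W=cloud(c);cv2.imwrite(f"pics/{n}4.png",c["frame"][...,::-1])
    print(n)
    for lo,hi in ((-.08,-.05),(-.05,-.022),(-.018,-.010),(-.009,.0),(.02,.043)):
        q=W-e; m=(np.hypot(q[...,0],q[...,1])<.03)&(q[...,2]>lo)&(q[...,2]<hi); p=W[m]
        if len(p)>5: print(lo,len(p),p.min(0).round(4),p.max(0).round(4),p.mean(0).round(4))
a=cv2.imread("pics/side4.png")[140:300,280:440];b=cv2.imread("pics/wrist4.png")
cv2.imwrite("pics/crop4.png",np.hstack([cv2.resize(a,(480,480)),cv2.resize(b[:,160:480],(320,480))]))
```

```text
7.4167 [ 0.46065273 -0.09342925  0.24020684] [-3.14115709e+00 -1.12228937e-04  1.25767198e+00] [ 0.23327117  0.35043999 -1.5639421 ] 0.023614580049836277
side
-0.08 55 [ 0.4498 -0.1016  0.1605] [ 0.4649 -0.0823  0.19  ] [ 0.4575 -0.0899  0.175 ]
-0.05 44 [ 0.4516 -0.096   0.1913] [ 0.4656 -0.0834  0.2163] [ 0.4576 -0.0894  0.2037]
-0.018 61 [ 0.4389 -0.1202  0.2227] [ 0.4776 -0.0712  0.2302] [ 0.4546 -0.0854  0.2269]
-0.009 28 [ 0.4455 -0.0966  0.2313] [ 0.4761 -0.0774  0.24  ] [ 0.4571 -0.087   0.2354]
0.02 150 [ 0.4341 -0.1058  0.2604] [ 0.4875 -0.0702  0.283 ] [ 0.4572 -0.0867  0.2723]
wrist
-0.08 192 [ 0.4547 -0.094   0.1604] [ 0.4674 -0.0864  0.1831] [ 0.4623 -0.0882  0.1705]
-0.018 1564 [ 0.4439 -0.0963  0.2223] [ 0.4804 -0.0736  0.2302] [ 0.4643 -0.0816  0.2278]
-0.009 342 [ 0.4486 -0.094   0.2312] [ 0.4769 -0.079   0.2402] [ 0.4634 -0.0844  0.2366]
0.02 5575 [ 0.4406 -0.1048  0.2602] [ 0.4862 -0.0761  0.2832] [ 0.4621 -0.0881  0.2748]
```

View pics/crop4.png

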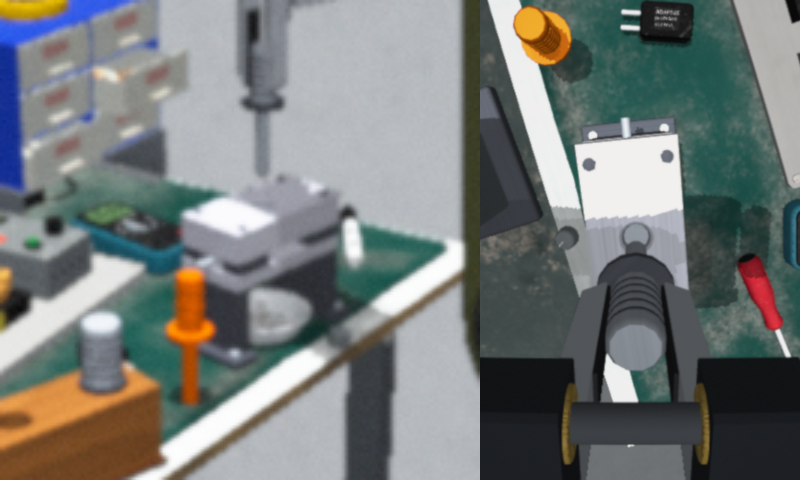

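The drift hangs straight in the fingers over the block, with its tip above the bore, about 1 mm off in y. I'll descend.

Call:
{"op": "send_rows", "data": {"rows": [{"dx":-1,"dy":0,"dz":8,"roll":0,"jaw":1},{"dx":0,"dy":0,"dz":10,"roll":0,"jaw":1},{"dx":0,"dy":0,"dz":7,"roll":0,"jaw":1},{"dx":0,"dy":0,"dz":2,"roll":0,"jaw":1},{"dx":0,"dy":0,"dz":1.5,"roll":0,"jaw":1},{"dx":0,"dy":0,"dz":1,"roll":0,"jaw":1},{"dx":0,"dy":0,"dz":0,"roll":0,"jaw":1}]}}

```text
time_s: 8.1
ee_pos: [0.4603, -0.0955, 0.2109]
eef_rot: [3.142, -0.0, 1.256]
force: [0.2, -0.5, -1.0]
grip_width: 0.0232
grip_force: 55.0
```

Call:
{"op": "send_rows", "data": {"rows": [{"dx":0.5,"dy":0,"dz":1,"roll":0,"jaw":1},{"dx":0,"dy":0,"dz":1,"roll":0,"jaw":1},{"dx":0,"dy":0,"dz":0.7,"roll":0,"jaw":1},{"dx":0,"dy":0,"dz":0.5,"roll":0,"jaw":1},{"dx":0,"dy":0,"dz":0,"roll":0,"jaw":1}]}}

```text
time_s: 8.52
ee_pos: [0.4604, -0.095, 0.2077]
eef_rot: [-3.142, 0.0, 1.256]
force: [-0.0, -0.3, -2.9]
grip_width: 0.0228
grip_force: 55.0
```

Call:
{"op": "send_rows", "data": {"rows": [{"dx":0,"dy":0,"dz":0.3,"roll":0,"jaw":1},{"dx":0,"dy":0,"dz":0.3,"roll":0,"jaw":1},{"dx":0,"dy":0,"dz":0.3,"roll":0,"jaw":1},{"dx":0,"dy":0,"dz":0.3,"roll":0,"jaw":1},{"dx":0,"dy":0,"dz":0.3,"roll":0,"jaw":1}]}}

```text
time_s: 8.93
ee_pos: [0.4605, -0.095, 0.2062]
eef_rot: [3.142, -0.0, 1.256]
force: [0.2, 0.1, -1.8]
grip_width: 0.0232
grip_force: 55.0
```

Call:
{"op": "send_rows", "data": {"rows": [{"dx":0,"dy":0,"dz":0.2,"roll":0,"jaw":1},{"dx":0,"dy":0,"dz":0.2,"roll":0,"jaw":1},{"dx":0,"dy":0,"dz":0.2,"roll":0,"jaw":1}]}}

```text
time_s: 9.18
ee_pos: [0.4605, -0.095, 0.2056]
eef_rot: [3.142, -0.0, 1.256]
force: [0.4, 0.4, -2.1]
grip_width: 0.0233
grip_force: 55.0
```

Call:
{"op": "send_rows", "data": {"rows": [{"dx":0,"dy":0,"dz":0.2,"roll":0,"jaw":1},{"dx":0,"dy":0,"dz":0.2,"roll":0,"jaw":1},{"dx":0,"dy":0,"dz":0.2,"roll":0,"jaw":1}]}}

```text
time_s: 9.43
ee_pos: [0.4605, -0.095, 0.2051]
eef_rot: [3.141, -0.0, 1.256]
force: [-0.7, 0.1, 0.7]
grip_width: 0.023
grip_force: 55.0
```

Call:
{"op": "send_rows", "data": {"rows": [{"dx":0,"dy":0,"dz":0.2,"roll":0,"jaw":1},{"dx":0,"dy":0,"dz":0.2,"roll":0,"jaw":1}]}}

```text
time_s: 9.6
ee_pos: [0.4607, -0.0951, 0.205]
eef_rot: [3.141, -0.0, 1.256]
force: [0.2, 0.6, 3.5]
grip_width: 0.0235
grip_force: 55.0
```

Call:
{"op": "send_rows", "data": {"rows": [{"dx":0,"dy":0,"dz":0.2,"roll":0,"jaw":1},{"dx":0,"dy":0,"dz":0.2,"roll":0,"jaw":1},{"dx":0,"dy":0,"dz":0.2,"roll":0,"jaw":1}]}}

```text
time_s: 9.85
ee_pos: [0.4608, -0.0951, 0.2047]
eef_rot: [3.14, 0.0, 1.256]
force: [-0.8, -0.3, 7.5]
grip_width: 0.0229
grip_force: 55.0
```

Call:
{"op": "send_rows", "data": {"rows": [{"dx":0,"dy":0,"dz":0.1,"roll":0,"jaw":1},{"dx":0,"dy":0,"dz":0.1,"roll":0,"jaw":1},{"dx":0,"dy":0,"dz":0,"roll":0,"jaw":1}]}}

```text
time_s: 10.1
ee_pos: [0.4608, -0.0951, 0.2046]
eef_rot: [3.14, 0.0, 1.256]
force: [-1.5, -0.4, 7.6]
grip_width: 0.0233
grip_force: 55.0
```

Call:
{"op": "send_rows", "data": {"rows": [{"dx":0,"dy":0,"dz":0.2,"roll":0,"jaw":1},{"dx":0,"dy":0,"dz":0.2,"roll":0,"jaw":1},{"dx":0,"dy":0,"dz":0.1,"roll":0,"jaw":1},{"dx":0,"dy":0,"dz":0.1,"roll":0,"jaw":1}]}}

```text
time_s: 10.43
ee_pos: [0.461, -0.0952, 0.2043]
eef_rot: [3.139, 0.0, 1.256]
force: [-0.5, -0.4, 11.2]
grip_width: 0.0232
grip_force: 55.0
```

Call:
{"op": "send_rows", "data": {"rows": [{"dx":0,"dy":0,"dz":0.08,"roll":0,"jaw":1},{"dx":0,"dy":0,"dz":0.08,"roll":0,"jaw":1},{"dx":0,"dy":0,"dz":0.08,"roll":0,"jaw":1},{"dx":0,"dy":0,"dz":0.08,"roll":0,"jaw":1}]}}

```text
time_s: 10.77
ee_pos: [0.461, -0.0952, 0.2041]
eef_rot: [3.139, 0.0, 1.256]
force: [-2.1, -1.2, 10.9]
grip_width: 0.0233
grip_force: 55.0
```

Call:
{"op": "send_rows", "data": {"rows": [{"dx":0,"dy":0,"dz":0.15,"roll":0,"jaw":1},{"dx":0,"dy":0,"dz":0.15,"roll":0,"jaw":1},{"dx":0,"dy":0,"dz":0.12,"roll":0,"jaw":1},{"dx":0,"dy":0,"dz":0.08,"roll":0,"jaw":1},{"dx":0,"dy":0,"dz":0.08,"roll":0,"jaw":1},{"dx":0,"dy":0,"dz":0.08,"roll":0,"jaw":1}]}}

```text
time_s: 11.27
ee_pos: [0.4611, -0.0953, 0.2037]
eef_rot: [3.139, 0.0, 1.256]
force: [-0.7, -0.0, 13.8]
grip_width: 0.0233
grip_force: 55.0
```

Call:
{"op": "send_rows", "data": {"rows": [{"dx":0,"dy":0,"dz":0.08,"roll":0,"jaw":1},{"dx":0,"dy":0,"dz":0.08,"roll":0,"jaw":1},{"dx":0,"dy":0,"dz":0.08,"roll":0,"jaw":1},{"dx":0,"dy":0,"dz":0.08,"roll":0,"jaw":1},{"dx":0,"dy":0,"dz":0.08,"roll":0,"jaw":1},{"dx":0,"dy":0,"dz":0.08,"roll":0,"jaw":1}]}}

```text
time_s: 11.77
ee_pos: [0.4611, -0.0953, 0.2033]
eef_rot: [3.139, 0.0, 1.256]
force: [-2.2, -0.1, 13.9]
grip_width: 0.0231
grip_force: 55.0
```

Call:
{"op": "send_rows", "data": {"rows": [{"dx":0,"dy":0,"dz":0.08,"roll":0,"jaw":1},{"dx":0,"dy":0,"dz":0.08,"roll":0,"jaw":1},{"dx":0,"dy":0,"dz":0.08,"roll":0,"jaw":1},{"dx":0,"dy":0,"dz":0.08,"roll":0,"jaw":1},{"dx":0,"dy":0,"dz":0.08,"roll":0,"jaw":1},{"dx":0,"dy":0,"dz":0.08,"roll":0,"jaw":1},{"dx":0,"dy":0,"dz":0.08,"roll":0,"jaw":1},{"dx":0,"dy":0,"dz":0.08,"roll":0,"jaw":1}]}}

```text
time_s: 12.43
ee_pos: [0.4612, -0.0953, 0.2027]
eef_rot: [3.138, -0.0, 1.256]
force: [-1.7, -0.2, 14.1]
grip_width: 0.0232
grip_force: 55.0
```

Call:
{"op": "send_rows", "data": {"rows": [{"dx":0,"dy":0,"dz":0.08,"roll":0,"jaw":1},{"dx":0,"dy":0,"dz":0.08,"roll":0,"jaw":1},{"dx":0,"dy":0,"dz":0.08,"roll":0,"jaw":1},{"dx":0,"dy":0,"dz":0.08,"roll":0,"jaw":1},{"dx":0,"dy":0,"dz":0.08,"roll":0,"jaw":1},{"dx":0,"dy":0,"dz":0.08,"roll":0,"jaw":1},{"dx":0,"dy":0,"dz":0.08,"roll":0,"jaw":1},{"dx":0,"dy":0,"dz":0.08,"roll":0,"jaw":1}]}}

```text
time_s: 13.1
ee_pos: [0.4612, -0.0953, 0.2021]
eef_rot: [3.138, 0.0, 1.256]
force: [-1.6, -0.3, 15.5]
grip_width: 0.0229
grip_force: 55.0
```

Call:
{"op": "send_rows", "data": {"rows": [{"dx":0,"dy":0,"dz":0.07,"roll":0,"jaw":1},{"dx":0,"dy":0,"dz":0.07,"roll":0,"jaw":1},{"dx":0,"dy":0,"dz":0.07,"roll":0,"jaw":1},{"dx":0,"dy":0,"dz":0.07,"roll":0,"jaw":1},{"dx":0,"dy":0,"dz":0.07,"roll":0,"jaw":1},{"dx":0,"dy":0,"dz":0.07,"roll":0,"jaw":1},{"dx":0,"dy":0,"dz":0.07,"roll":0,"jaw":1},{"dx":0,"dy":0,"dz":0.07,"roll":0,"jaw":1},{"dx":0,"dy":0,"dz":0.07,"roll":0,"jaw":1},{"dx":0,"dy":0,"dz":0.07,"roll":0,"jaw":1}]}}

```text
time_s: 13.93
ee_pos: [0.4612, -0.0953, 0.2015]
eef_rot: [3.138, -0.0, 1.256]
force: [-2.2, 0.5, 14.7]
grip_width: 0.0232
grip_force: 55.0
```

Call:
{"op": "send_rows", "data": {"rows": [{"dx":0,"dy":0,"dz":0.07,"roll":0,"jaw":1},{"dx":0,"dy":0,"dz":0.07,"roll":0,"jaw":1},{"dx":0,"dy":0,"dz":0.07,"roll":0,"jaw":1},{"dx":0,"dy":0,"dz":0.07,"roll":0,"jaw":1},{"dx":0,"dy":0,"dz":0.07,"roll":0,"jaw":1},{"dx":0,"dy":0,"dz":0.07,"roll":0,"jaw":1},{"dx":0,"dy":0,"dz":0.07,"roll":0,"jaw":1},{"dx":0,"dy":0,"dz":0.07,"roll":0,"jaw":1},{"dx":0,"dy":0,"dz":0.07,"roll":0,"jaw":1},{"dx":0,"dy":0,"dz":0.07,"roll":0,"jaw":1}]}}

```text
time_s: 14.77
ee_pos: [0.4612, -0.0953, 0.2008]
eef_rot: [3.138, -0.0, 1.256]
force: [-1.9, -0.3, 16.4]
grip_width: 0.0232
grip_force: 55.0
```

Call:
{"op": "send_rows", "data": {"rows": [{"dx":0,"dy":0,"dz":0.06,"roll":0,"jaw":1},{"dx":0,"dy":0,"dz":0.06,"roll":0,"jaw":1},{"dx":0,"dy":0,"dz":0.06,"roll":0,"jaw":1},{"dx":0,"dy":0,"dz":0.06,"roll":0,"jaw":1},{"dx":0,"dy":0,"dz":0.06,"roll":0,"jaw":1},{"dx":0,"dy":0,"dz":0.06,"roll":0,"jaw":1},{"dx":0,"dy":0,"dz":0.06,"roll":0,"jaw":1},{"dx":0,"dy":0,"dz":0.06,"roll":0,"jaw":1},{"dx":0,"dy":0,"dz":0.06,"roll":0,"jaw":1},{"dx":0,"dy":0,"dz":0.06,"roll":0,"jaw":1}]}}

```text
time_s: 15.6
ee_pos: [0.4612, -0.0953, 0.2002]
eef_rot: [3.138, 0.0, 1.256]
force: [-1.2, 0.4, 15.6]
grip_width: 0.0236
grip_force: 55.0
```

Call:
{"op": "send_rows", "data": {"rows": [{"dx":0,"dy":0,"dz":0.07,"roll":0,"jaw":1},{"dx":0,"dy":0,"dz":0.07,"roll":0,"jaw":1},{"dx":0,"dy":0,"dz":0.07,"roll":0,"jaw":1},{"dx":0,"dy":0,"dz":0.07,"roll":0,"jaw":1},{"dx":0,"dy":0,"dz":0.07,"roll":0,"jaw":1},{"dx":0,"dy":0,"dz":0.07,"roll":0,"jaw":1},{"dx":0,"dy":0,"dz":0.07,"roll":0,"jaw":1},{"dx":0,"dy":0,"dz":0.07,"roll":0,"jaw":1},{"dx":0,"dy":0,"dz":0.07,"roll":0,"jaw":1},{"dx":0,"dy":0,"dz":0.07,"roll":0,"jaw":1}]}}

```text
time_s: 16.43
ee_pos: [0.4612, -0.0953, 0.1995]
eef_rot: [3.138, -0.0, 1.256]
force: [-1.9, -0.5, 16.5]
grip_width: 0.0233
grip_force: 55.0
```

Steady at about 18 N on the dowel. I'll carry on.

Call:
{"op": "send_rows", "data": {"rows": [{"dx":0,"dy":0,"dz":0.06,"roll":0,"jaw":1},{"dx":0,"dy":0,"dz":0.07,"roll":0,"jaw":1},{"dx":0,"dy":0,"dz":0.06,"roll":0,"jaw":1},{"dx":0,"dy":0,"dz":0.07,"roll":0,"jaw":1},{"dx":0,"dy":0,"dz":0.06,"roll":0,"jaw":1},{"dx":0,"dy":0,"dz":0.07,"roll":0,"jaw":1},{"dx":0,"dy":0,"dz":0.06,"roll":0,"jaw":1},{"dx":0,"dy":0,"dz":0.07,"roll":0,"jaw":1},{"dx":0,"dy":0,"dz":0.06,"roll":0,"jaw":1},{"dx":0,"dy":0,"dz":0.07,"roll":0,"jaw":1},{"dx":0,"dy":0,"dz":0.06,"roll":0,"jaw":1},{"dx":0,"dy":0,"dz":0.07,"roll":0,"jaw":1}]}}

```text
time_s: 17.43
ee_pos: [0.4612, -0.0952, 0.1986]
eef_rot: [3.139, -0.0, 1.256]
force: [-3.0, -0.7, 15.7]
grip_width: 0.0233
grip_force: 55.0
```

Call:
{"op": "send_rows", "data": {"rows": [{"dx":0,"dy":0,"dz":0.06,"roll":0,"jaw":1},{"dx":0,"dy":0,"dz":0.07,"roll":0,"jaw":1},{"dx":0,"dy":0,"dz":0.06,"roll":0,"jaw":1},{"dx":0,"dy":0,"dz":0.07,"roll":0,"jaw":1},{"dx":0,"dy":0,"dz":0.06,"roll":0,"jaw":1},{"dx":0,"dy":0,"dz":0.07,"roll":0,"jaw":1},{"dx":0,"dy":0,"dz":0.06,"roll":0,"jaw":1},{"dx":0,"dy":0,"dz":0.07,"roll":0,"jaw":1},{"dx":0,"dy":0,"dz":0.06,"roll":0,"jaw":1},{"dx":0,"dy":0,"dz":0.07,"roll":0,"jaw":1},{"dx":0,"dy":0,"dz":0.06,"roll":0,"jaw":1},{"dx":0,"dy":0,"dz":0.07,"roll":0,"jaw":1}]}}

```text
time_s: 18.43
ee_pos: [0.4611, -0.0952, 0.1977]
eef_rot: [3.139, -0.0, 1.256]
force: [-1.5, -0.5, 13.9]
grip_width: 0.0232
grip_force: 55.0
```

Call:
{"op": "send_rows", "data": {"rows": [{"dx":0,"dy":0,"dz":0.06,"roll":0,"jaw":1},{"dx":0,"dy":0,"dz":0.07,"roll":0,"jaw":1},{"dx":0,"dy":0,"dz":0.06,"roll":0,"jaw":1},{"dx":0,"dy":0,"dz":0.07,"roll":0,"jaw":1},{"dx":0,"dy":0,"dz":0.06,"roll":0,"jaw":1},{"dx":0,"dy":0,"dz":0.07,"roll":0,"jaw":1},{"dx":0,"dy":0,"dz":0.06,"roll":0,"jaw":1},{"dx":0,"dy":0,"dz":0.07,"roll":0,"jaw":1},{"dx":0,"dy":0,"dz":0.06,"roll":0,"jaw":1},{"dx":0,"dy":0,"dz":0.07,"roll":0,"jaw":1},{"dx":0,"dy":0,"dz":0.06,"roll":0,"jaw":1},{"dx":0,"dy":0,"dz":0.07,"roll":0,"jaw":1}]}}

```text
time_s: 19.43
ee_pos: [0.461, -0.0952, 0.1964]
eef_rot: [3.139, -0.0, 1.256]
force: [-0.7, 0.3, 9.4]
grip_width: 0.023
grip_force: 55.0
```

Call:
{"op": "send_rows", "data": {"rows": [{"dx":0,"dy":0,"dz":0.08,"roll":0,"jaw":1},{"dx":0,"dy":0,"dz":0.08,"roll":0,"jaw":1},{"dx":0,"dy":0,"dz":0.08,"roll":0,"jaw":1},{"dx":0,"dy":0,"dz":0.08,"roll":0,"jaw":1},{"dx":0,"dy":0,"dz":0.08,"roll":0,"jaw":1},{"dx":0,"dy":0,"dz":0.08,"roll":0,"jaw":1},{"dx":0,"dy":0,"dz":0.08,"roll":0,"jaw":1},{"dx":0,"dy":0,"dz":0.08,"roll":0,"jaw":1},{"dx":0,"dy":0,"dz":0.08,"roll":0,"jaw":1},{"dx":0,"dy":0,"dz":0.08,"roll":0,"jaw":1}]}}

```text
time_s: 20.27
ee_pos: [0.4609, -0.0952, 0.1954]
eef_rot: [3.14, -0.0, 1.256]
force: [0.2, 0.2, 6.7]
grip_width: 0.0236
grip_force: 55.0
```

Call:
{"op": "send_rows", "data": {"rows": [{"dx":0,"dy":0,"dz":0.1,"roll":0,"jaw":1},{"dx":0,"dy":0,"dz":0.1,"roll":0,"jaw":1},{"dx":0,"dy":0,"dz":0.1,"roll":0,"jaw":1},{"dx":0,"dy":0,"dz":0.1,"roll":0,"jaw":1},{"dx":0,"dy":0,"dz":0.1,"roll":0,"jaw":1},{"dx":0,"dy":0,"dz":0.1,"roll":0,"jaw":1},{"dx":0,"dy":0,"dz":0.1,"roll":0,"jaw":1},{"dx":0,"dy":0,"dz":0.1,"roll":0,"jaw":1}]}}

```text
time_s: 20.93
ee_pos: [0.4605, -0.095, 0.1938]
eef_rot: [3.142, 0.0, 1.256]
force: [-0.6, 0.1, 1.8]
grip_width: 0.0229
grip_force: 55.0
```

Call:
{"op": "send_rows", "data": {"rows": [{"dx":0,"dy":0,"dz":0.3,"roll":0,"jaw":1},{"dx":0,"dy":0,"dz":0.3,"roll":0,"jaw":1},{"dx":0,"dy":0,"dz":0.3,"roll":0,"jaw":1},{"dx":0,"dy":0,"dz":0.3,"roll":0,"jaw":1},{"dx":0,"dy":0,"dz":0.3,"roll":0,"jaw":1},{"dx":0,"dy":0,"dz":0.3,"roll":0,"jaw":1}]}}

```text
time_s: 21.43
ee_pos: [0.4605, -0.095, 0.192]
eef_rot: [-3.142, -0.0, 1.256]
force: [0.6, -0.5, 0.6]
grip_width: 0.0235
grip_force: 55.0
```

Call:
{"op": "send_rows", "data": {"rows": [{"dx":0,"dy":0,"dz":0.4,"roll":0,"jaw":1},{"dx":0,"dy":0,"dz":0.4,"roll":0,"jaw":1},{"dx":0,"dy":0,"dz":0.4,"roll":0,"jaw":1},{"dx":0,"dy":0,"dz":0.4,"roll":0,"jaw":1},{"dx":0,"dy":0,"dz":0.4,"roll":0,"jaw":1},{"dx":0,"dy":0,"dz":0.4,"roll":0,"jaw":1},{"dx":0,"dy":0,"dz":0.4,"roll":0,"jaw":1},{"dx":0,"dy":0,"dz":0.4,"roll":0,"jaw":1}]}}

```text
time_s: 22.1
ee_pos: [0.4605, -0.095, 0.1889]
eef_rot: [3.141, -0.0, 1.256]
force: [0.2, 0.2, 2.8]
grip_width: 0.0237
grip_force: 55.0
```

Call:
{"op": "send_rows", "data": {"rows": [{"dx":0,"dy":0,"dz":0.6,"roll":0,"jaw":1},{"dx":0,"dy":0,"dz":0.6,"roll":0,"jaw":1},{"dx":0,"dy":0,"dz":0.6,"roll":0,"jaw":1},{"dx":0,"dy":0,"dz":0.6,"roll":0,"jaw":1},{"dx":0,"dy":0,"dz":0.6,"roll":0,"jaw":1},{"dx":0,"dy":0,"dz":0.6,"roll":0,"jaw":1},{"dx":0,"dy":0,"dz":0.6,"roll":0,"jaw":1},{"dx":0,"dy":0,"dz":0.6,"roll":0,"jaw":1},{"dx":0,"dy":0,"dz":0.6,"roll":0,"jaw":1},{"dx":0,"dy":0,"dz":0.6,"roll":0,"jaw":1}]}}

```text
time_s: 22.93
ee_pos: [0.4605, -0.095, 0.1828]
eef_rot: [3.142, -0.0, 1.256]
force: [-0.4, -0.3, 3.0]
grip_width: 0.0231
grip_force: 55.0
```

Call:
{"op": "send_rows", "data": {"rows": [{"dx":0,"dy":0,"dz":0.6,"roll":0,"jaw":1},{"dx":0,"dy":0,"dz":0.6,"roll":0,"jaw":1},{"dx":0,"dy":0,"dz":0.6,"roll":0,"jaw":1},{"dx":0,"dy":0,"dz":0.6,"roll":0,"jaw":1},{"dx":0,"dy":0,"dz":0.6,"roll":0,"jaw":1},{"dx":0,"dy":0,"dz":0.6,"roll":0,"jaw":1},{"dx":0,"dy":0,"dz":0.6,"roll":0,"jaw":1},{"dx":0,"dy":0,"dz":0.6,"roll":0,"jaw":1},{"dx":0,"dy":0,"dz":0.6,"roll":0,"jaw":1},{"dx":0,"dy":0,"dz":0.6,"roll":0,"jaw":1},{"dx":0,"dy":0,"dz":0.6,"roll":0,"jaw":1},{"dx":0,"dy":0,"dz":0.6,"roll":0,"jaw":1}]}}

```text
time_s: 23.93
ee_pos: [0.4605, -0.095, 0.1756]
eef_rot: [3.142, 0.0, 1.256]
force: [0.8, -0.2, 2.9]
grip_width: 0.0232
grip_force: 55.0
```

Call:
{"op": "send_rows", "data": {"rows": [{"dx":0,"dy":0,"dz":0.6,"roll":0,"jaw":1},{"dx":0,"dy":0,"dz":0.6,"roll":0,"jaw":1},{"dx":0,"dy":0,"dz":0.6,"roll":0,"jaw":1},{"dx":0,"dy":0,"dz":0.6,"roll":0,"jaw":1},{"dx":0,"dy":0,"dz":0.6,"roll":0,"jaw":1},{"dx":0,"dy":0,"dz":0.6,"roll":0,"jaw":1},{"dx":0,"dy":0,"dz":0.6,"roll":0,"jaw":1},{"dx":0,"dy":0,"dz":0.6,"roll":0,"jaw":1},{"dx":0,"dy":0,"dz":0.6,"roll":0,"jaw":1},{"dx":0,"dy":0,"dz":0.6,"roll":0,"jaw":1},{"dx":0,"dy":0,"dz":0.6,"roll":0,"jaw":1},{"dx":0,"dy":0,"dz":0.6,"roll":0,"jaw":1}]}}

```text
time_s: 24.93
ee_pos: [0.4602, -0.0949, 0.168]
eef_rot: [-3.141, 0.0, 1.256]
force: [0.8, -0.2, -1.6]
grip_width: 0.0233
grip_force: 55.0
```

The dowel has dropped: the force is back to the drift's weight. Now I'll lower the collar and check the dish.

Call:
{"op": "send_rows", "data": {"rows": [{"dx":0,"dy":0,"dz":1.5,"roll":0,"jaw":1},{"dx":0,"dy":0,"dz":1.5,"roll":0,"jaw":1},{"dx":0,"dy":0,"dz":1.5,"roll":0,"jaw":1},{"dx":0,"dy":0,"dz":1.5,"roll":0,"jaw":1},{"dx":0,"dy":0,"dz":1.5,"roll":0,"jaw":1},{"dx":0,"dy":0,"dz":1.5,"roll":0,"jaw":1},{"dx":0,"dy":0,"dz":1.5,"roll":0,"jaw":1},{"dx":0,"dy":0,"dz":1.5,"roll":0,"jaw":1},{"dx":0,"dy":0,"dz":1.5,"roll":0,"jaw":1},{"dx":0,"dy":0,"dz":1.5,"roll":0,"jaw":1},{"dx":0,"dy":0,"dz":1.5,"roll":0,"jaw":1},{"dx":0,"dy":0,"dz":1,"roll":0,"jaw":1}]}}

```text
time_s: 25.93
ee_pos: [0.4604, -0.095, 0.1508]
eef_rot: [-3.141, 0.0, 1.256]
force: [-0.2, 1.6, -1.6]
grip_width: 0.0233
grip_force: 55.0
```

Run:
```python
from h import *
c=camera("side");a=c["frame"][170:270,320:420,::-1]
cv2.imwrite("pics/s5.png",cv2.resize(a,(500,500),interpolation=cv2.INTER_CUBIC))
```

```text
(no output)
```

View pics/s5.png

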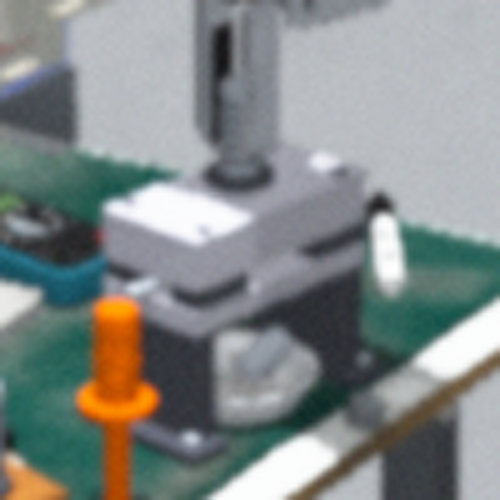

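The dowel lies in the dish at crop position (265,350), and the collar, at (237,175), is a few mm above the block. I'll creep the rest of the way down.

Call:
{"op": "send_rows", "data": {"rows": [{"dx":0,"dy":0,"dz":0.6,"roll":0,"jaw":1},{"dx":0,"dy":0,"dz":0.6,"roll":0,"jaw":1},{"dx":0,"dy":0,"dz":0.6,"roll":0,"jaw":1},{"dx":0,"dy":0,"dz":0.6,"roll":0,"jaw":1},{"dx":0,"dy":0,"dz":0.6,"roll":0,"jaw":1},{"dx":0,"dy":0,"dz":0.6,"roll":0,"jaw":1},{"dx":0,"dy":0,"dz":0.4,"roll":0,"jaw":1}]}}

```text
time_s: 26.57
ee_pos: [0.4604, -0.095, 0.1469]
eef_rot: [-3.142, -0.0, 1.256]
force: [-0.3, 0.3, -1.6]
grip_width: 0.0233
grip_force: 55.0
```

Call:
{"op": "send_rows", "data": {"rows": [{"dx":0,"dy":0,"dz":0.2,"roll":0,"jaw":1},{"dx":0,"dy":0,"dz":0.2,"roll":0,"jaw":1},{"dx":0,"dy":0,"dz":0.2,"roll":0,"jaw":1},{"dx":0,"dy":0,"dz":0.2,"roll":0,"jaw":1}]}}

```text
time_s: 26.9
ee_pos: [0.4605, -0.095, 0.1462]
eef_rot: [3.142, -0.0, 1.256]
force: [0.4, -0.6, -1.9]
grip_width: 0.023
grip_force: 55.0
```

Call:
{"op": "send_rows", "data": {"rows": [{"dx":0,"dy":0,"dz":0.2,"roll":0,"jaw":1},{"dx":0,"dy":0,"dz":0.2,"roll":0,"jaw":1},{"dx":0,"dy":0,"dz":0.2,"roll":0,"jaw":1}]}}

```text
time_s: 27.15
ee_pos: [0.4605, -0.095, 0.1456]
eef_rot: [3.142, -0.0, 1.256]
force: [0.3, 0.1, -1.8]
grip_width: 0.0232
grip_force: 55.0
```

Call:
{"op": "send_rows", "data": {"rows": [{"dx":0,"dy":0,"dz":0.2,"roll":0,"jaw":1},{"dx":0,"dy":0,"dz":0.2,"roll":0,"jaw":1},{"dx":0,"dy":0,"dz":0.2,"roll":0,"jaw":1}]}}

```text
time_s: 27.4
ee_pos: [0.4605, -0.0951, 0.1454]
eef_rot: [3.141, 0.0, 1.256]
force: [-3.9, 0.7, 8.1]
grip_width: 0.0231
grip_force: 55.0
```

Call:
{"op": "send_rows", "data": {"rows": [{"dx":0,"dy":0,"dz":0.2,"roll":0,"jaw":1},{"dx":0,"dy":0,"dz":0.1,"roll":0,"jaw":1},{"dx":0,"dy":0,"dz":0,"roll":0,"jaw":1}]}}

```text
time_s: 27.65
ee_pos: [0.4605, -0.095, 0.1454]
eef_rot: [3.141, 0.0, 1.256]
force: [-3.9, 0.9, 9.9]
grip_width: 0.0235
grip_force: 55.0
```

Collar is seated, with contact at 0.1454. I'll relieve the load and release.

Call:
{"op": "send_rows", "data": {"rows": [{"dx":0,"dy":0,"dz":-0.5,"roll":0,"jaw":1},{"dx":0,"dy":0,"dz":0,"roll":0,"jaw":1}], "force": 5}}

```text
time_s: 27.82
ee_pos: [0.4605, -0.095, 0.1453]
eef_rot: [3.141, -0.0, 1.256]
force: [-1.4, 0.5, 2.8]
grip_width: 0.0241
grip_force: 5.0
```

Call:
{"op": "send_rows", "data": {"rows": [{"dx":0,"dy":0,"dz":0,"roll":0,"jaw":0.4},{"dx":0,"dy":0,"dz":0,"roll":0,"jaw":0.3},{"dx":0,"dy":0,"dz":0,"roll":0,"jaw":0},{"dx":0,"dy":0,"dz":0,"roll":0,"jaw":-0.3},{"dx":0,"dy":0,"dz":0,"roll":0,"jaw":-0.5},{"dx":0,"dy":0,"dz":0,"roll":0,"jaw":-0.5},{"dx":0,"dy":0,"dz":0,"roll":0,"jaw":-0.5},{"dx":0,"dy":0,"dz":0,"roll":0,"jaw":-0.5},{"dx":0,"dy":0,"dz":0,"roll":0,"jaw":-0.5}]}}

```text
time_s: 28.57
ee_pos: [0.4604, -0.095, 0.1452]
eef_rot: [-3.142, 0.0, 1.256]
force: [-0.5, 0.6, -0.2]
grip_width: 0.0698
grip_force: 0.0
```

Call:
{"op": "send_rows", "data": {"rows": [{"dx":0,"dy":0,"dz":-5,"roll":0,"jaw":-0.5},{"dx":0,"dy":0,"dz":-15,"roll":0,"jaw":-0.5},{"dx":0,"dy":0,"dz":-25,"roll":0,"jaw":-0.5},{"dx":0,"dy":0,"dz":-25,"roll":0,"jaw":-0.5},{"dx":0,"dy":0,"dz":-25,"roll":0,"jaw":-0.5},{"dx":0,"dy":0,"dz":-15,"roll":0,"jaw":-0.5},{"dx":-35,"dy":0,"dz":0,"roll":0,"jaw":-0.5},{"dx":-35,"dy":0,"dz":0,"roll":0,"jaw":-0.5},{"dx":0,"dy":0,"dz":0,"roll":0,"jaw":-0.5},{"dx":0,"dy":0,"dz":0,"roll":0,"jaw":-0.5},{"dx":0,"dy":0,"dz":0,"roll":0,"jaw":-0.5}]}}

```text
time_s: 29.48
ee_pos: [0.4389, -0.1613, 0.2554]
eef_rot: [3.141, -0.0, 1.256]
force: [0.0, -0.3, -0.1]
grip_width: 0.0703
grip_force: 0.0
```

Run:
```python
from h import *
o=get_obs();print(o["time_s"],o["ee_pos"])
c=camera("wrist");W=cloud(c);w=c["frame"][...,::-1]
q=W-np.array([.4605,-.0945,0]);r=np.hypot(q[...,0],q[...,1])
for lo,hi,R in ((.124,.131,.04),(.131,.137,.023),(.175,.19,.025)):
    p=W[(r<R)&(q[...,2]>lo)&(q[...,2]<hi)];print(lo,len(p),p.mean(0).round(4) if len(p) else "",np.median(p[:,2]) if len(p) else "")
s=camera("side")["frame"][170:270,320:420,::-1]
cv2.imwrite("pics/f.png",np.hstack([cv2.resize(s,(400,400),interpolation=cv2.INTER_CUBIC),cv2.resize(w[:300,170:470],(400,400))]))
```

```text
29.4833 [ 0.43885908 -0.16132815  0.25538731]
0.124 6943 [ 0.4608 -0.093   0.1273] 0.1272704645134377
0.131 1219 [ 0.4611 -0.0924  0.1333] 0.13331192164401517
0.175 1333 [ 0.4601 -0.0952  0.1837] 0.18410066222602334
```

View pics/f.png

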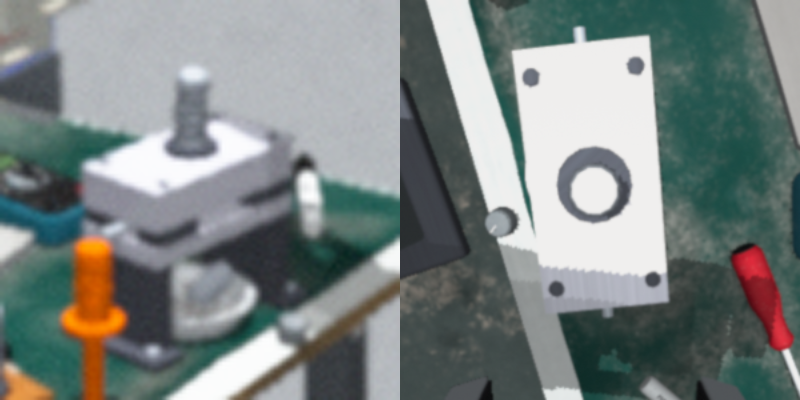

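The drift stands upright with its collar flush: the collar top is 6 mm above the block's top face. The dowel is in the dish at (210,285) in the left crop, and the arm is clear.

```bash
python3 -c "
from station import *
print(hand_in())"
```

```text
the job is handed in; nothing more can be done
None
```

The dowel is in the dish, the slender drift stands in the bore with its collar down on the block, the push read about 18 to 19 N at its highest between moves, and the job was handed in at about 29.5 s; the hand-in returned no verdict.

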